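# Tap the blue-banded taper adaptor home in the bench gas port

### The job

Take the blue-banded adaptor out of the white rest and stand its tapered shank in the gas port on the blue block, then let go of it. Now tap or press it down on its head with the closed fingers, gently and never harder than about 25 N, until its collar sits flat on the steel bushing, so that the taper alone holds it there against the valve spring; leave the other adaptor, the nose cones and the syringe where they are.

Things in the scene. Friction and masses are not known exactly. Their poses are not given: they have to be found in the camera images.
- adaptor_blue: aluminium adaptor to be fitted, about 60 g (varies), upright in one of the rest's two holes; grey round grip with blue band, blue disc on top. Origin on its axis at the collar's underside, z up. Shank below: see the tip. Collar: 34 mm diameter, 5 mm thick. Grip: smooth, 22 mm diameter, from 5 to 46 mm above the origin, where the flat head is.
- adaptor_blue_top (a point): centre of the flat head of the blue-banded adaptor, 46 mm above its origin: where to tap
- adaptor_blue_tip (a point): lower end of the blue-banded adaptor's tapered shank, 34 mm below its origin. The shank is 22 mm in diameter under the collar and narrows evenly (1 mm in diameter per 5 mm) to 15.6 mm just above the chamfered tip
- adaptor_orange: the same adaptor with an orange band and disc, same size and same axes, in the other hole of the rest; leave it there
- rest: white plastic parking rest, fixed, 70 x 150 x 40 mm; origin at the centre of its underside, the two holes (26 mm diameter, right through) lie at 40 mm either side along its y. The adaptors' collars lie on its top, so their origins are 40 mm above the bench.
- port: gas port, fixed: steel flange 84 x 84 x 8 mm, blue block 60 x 60 mm up to 56 mm above the bench, brass hose barb on its +x side reaching 51 mm from the axis. Origin at the centre of its underside, z up along the bore's axis. Four white sprung jaws in the bushing form the tapered socket. A seated taper stays when let go.
- port_top (a point): on the bore's axis, level with the blue block's top (56 mm above the bench). The steel bushing (38 mm outside, 27 mm mouth) stands out of the block by 5 to 15 mm here: screwed in by hand, not measured, firm under load. An adaptor set in lightly stands by itself with its collar 6 to 13 mm above the bushing's rim (the fit varies from time to time).
- poppet (a joint): opening of the spring valve deep in the bushing, m: 0 shut; 0.008 with the collar on the rim (pushed by the shank's tip over the last 8 mm); its spring pushes back 1.5 to 3 N. Driving the taper from standing to home takes a downward force that grows steadily to about 6 to 16 N (friction and fit vary); then the rim is a hard stop.
- nose_cone_large: loose white nose cone with blue ring, 43 mm diameter, 63 mm high, standing near the port; bystander; origin at the centre of its underside
- nose_cone_mid: loose pale blue nose cone, 34 mm diameter, 49 mm high, standing near the port; bystander; origin at the centre of its underside
- syringe: loose empty 10 ml syringe, 36 x 109 x 18 mm, lying near the rest on the robot's side; bystander; origin at the centre of its underside, long along its y
There are look-alikes about, which are no part of the job. Leave any red look-alike of the adaptor_blue alone.

How it is judged (in metres and radians):
On the way, in this order (a step that is already met when the one before it is completed fails the run):
1. the blue-banded adaptor stands upright in the port by itself, let go, not yet driven in (valve opened less than 5 mm) (horizontal distance between adaptor_blue_tip and port_top below 0.004 m and angle between adaptor_blue's own z axis and vertical below 0.1 rad and z of adaptor_blue in the frame of port_top below 0.034 m and value of joint poppet below 0.005 m and contact force between each of the arm, the fingers and adaptor_blue below 0.05 N), for 0.2 s.
2. the adaptor is driven home: the collar within 1.5 mm of the bushing's rim (value of joint poppet above 0.0065 m), for 0.1 s.
At the end, for the whole second after the job is handed in: The blue-banded adaptor is held in the port by its taper alone, upright within 0.06 rad and centred within 4 mm, at rest, its collar on the bushing's rim within 1.5 mm (valve held open by more than 6.5 of 8 mm) (value of joint poppet above 0.0065 m and horizontal distance between each of adaptor_blue, adaptor_blue_tip and port_top below 0.004 m and angle between adaptor_blue's own z axis and vertical below 0.06 rad and linear speed of adaptor_blue below 0.01 m/s); the robot touches nothing.
It fails at once if the adaptor was forced into the port: all contact forces between them together above 40 N (a push of about 33 N) (contact force between adaptor_blue and port above 40 N).
It fails at once if the orange-banded adaptor was moved by more than 15 mm (distance of adaptor_orange from where it was at the start of the episode above 0.015 m).
It fails at once if a nose cone was pushed by more than 15 mm or upset (distance of any of nose_cone_large, nose_cone_mid from where it was at the start of the episode above 0.015 m or angle between any of nose_cone_large, nose_cone_mid's own z axis and vertical above 0.5 rad).
It fails at once if the syringe was moved by more than 15 mm (distance of syringe from where it was at the start of the episode above 0.015 m).
It also fails if it takes over 61 s, if anything falls off the work surface, if the arm or the gripper's body presses on something with over 40 N, if the wrist force passes 120 N, or if a joint passes its speed limit or range.

### The arm

A 6-joint arm with a two-finger parallel gripper is mounted at the origin on a cart in front of the work surface, level with it; the furniture and walls round the work are solid. World frame = base frame: x ahead of the robot, y to its left, z up, the work surface at z = 0. Lengths are in m, angles in degrees, forces in N, time in s.
With the tool pointing down it reaches from about 0.375 to 0.825 m from the base axis. Payload 5.5 kg.
Tool frame: the origin (TCP) lies between the finger pads; the fingertips stand robot.tips_ahead ahead of it and the grasp point (between the pads) lies 8 mm behind it (robot.tips_ahead is the distance from the TCP to the fingertips, in m); z points along the fingers, y is the line along which they close (so a half turn about z gives the same grasp; the last joint's range is limited). The gripper opens to 85 mm and grips with 20 to 120 N. Pads are 22 mm wide; open, the fingers measure 114 mm over their backs; the gripper's body (76 mm by 85 mm) begins 54 mm behind the grasp point. The pads swing forward as they close: fully open they stand 13 mm farther back than shut.
Start: joints at [-67.494, 17.962, -2.699, 69.339, 0, 90], TCP at [0.23, -0.554, 0.21] pointing down, gripper open.
Joint ranges: [-152.73, 152.73], [-39.44, 99.34], [-58.76, 71.6], [-118.89, 123.64], [-81.53, 83.1], [-180, 180]. Speed limits (degrees/s): [136.94, 136.94, 172.46, 180, 180, 180].

### API

Orientations are given as a 3x3 rotation matrix whose columns are the frame's x, y, z axes.
In Python, from station import robot, claw, sensors, eyes gives the robot as it stands. Calls block until the motion is done:
- robot.move_ptp(position, orientation): joint-space move of the TCP to a pose.
- robot.move_straight(position, rate=0.15, attitude=None, until_force=None): straight line of the TCP; attitude=None keeps the orientation; rate is the mean speed in m/s. With until_force (N) it stops when the force on the tool has changed by that much, and returns True; else False.
- robot.goto_joints(angles): joint-space move.
- claw.move_gripper(opening, strength=None): finger opening in m; strength is the grip in N (None keeps the last); returns when the fingers have stopped.
- robot.pause(seconds).
- robot.solve_ik(position, orientation): joint angles nearest the present ones, or None.
- sensors.observe(): the state.
- eyes.get_image(name): name is "side" or "top" or "wrist"; returns a dict with "color" (384x512x3 uint8, red, green, blue), "vfov" (degrees; the focal length in pixels is half the picture's height over the tangent of half this angle, whatever the lens; pixels are square), "cx", "cy" (the principal point, pixels), "R" (3x3) and "t" (3): a world point X has camera coordinates R X + t. Camera axes: x right, y down, z forward; pixel columns grow to the right and rows downward; lengths in m; the calibration is good to about 2 mm. A picture is of the moment at which its call begins. There is no depth.
A pose or a line that the arm cannot do raises robot.PlanningError and nothing moves.
- robot.finish_job(): hands the job in; it is judged then, once.
The state is a dict: "time_s": time; "qpos": joint angles; "qvel": joint speeds; "joint_torque": joint torques, N m; "position": TCP position; "orientation": TCP orientation; "wrist_force": force on the tool from outside, world axes, zero at the start; "torque": the same for the moment, N m; "finger_gap": finger opening in m; "gripper_force": force on a finger pad.
Only numpy, scipy, OpenCV 4.12 (cv2) and the standard library are available. Lean on these libraries where they do the work, as an engineer would, in place of code of your own. Each camera call takes 0.05 s, during which the arm holds its last target. There are 200 camera calls.

## Working session

There is one attempt and no reset: what is moved stays moved. The work goes in short steps, each a Python script; the robot and the scene stay as the last script left them, time stands still between calls to the robot, and variables do not carry over. Pictures are saved under pics/ and viewed, at most 10 in all, crops included, and the job is handed in when it is done.

```bash
mkdir -p pics; ls
python3 - <<'E'
from station import robot, claw, sensors, eyes
import cv2, numpy as np
for n in ("side","top"):
    d=eyes.get_image(n); cv2.imwrite(f"pics/{n}0.png",d["color"][:,:,::-1])
    print(n,d["vfov"],d["cx"],d["cy"],np.round(d["R"],4).tolist(),np.round(d["t"],4).tolist(), [k for k in d])
s=sensors.observe(); print(s["time_s"],s["position"],np.round(s["orientation"],3).tolist(),s["finger_gap"],robot.tips_ahead,s["wrist_force"])
E
```

```text
pics
side 48.731453884786475 254.57237840901803 193.29402509142628 [[-0.8236, -0.5668, -0.02], [-0.2237, 0.357, -0.9069], [0.5212, -0.7425, -0.4208]] [0.3438, 0.1858, 0.7704] ['color', 'vfov', 'cx', 'cy', 'R', 't']
top 48.783230292615336 257.68041017948343 195.10078743889443 [[0.0134, -0.9997, 0.0223], [-0.9962, -0.0153, -0.0857], [0.086, -0.021, -0.9961]] [-0.0578, 0.46, 1.0692] ['color', 'vfov', 'cx', 'cy', 'R', 't']
0.1 [ 0.22944528 -0.55381261  0.20932525] [[0.924, 0.383, -0.001], [0.383, -0.924, 0.001], [-0.0, -0.002, -1.0]] 0.0854473649313267 0.011 [0.48027366 0.85925332 0.95845571]
```

View pics/top0.png

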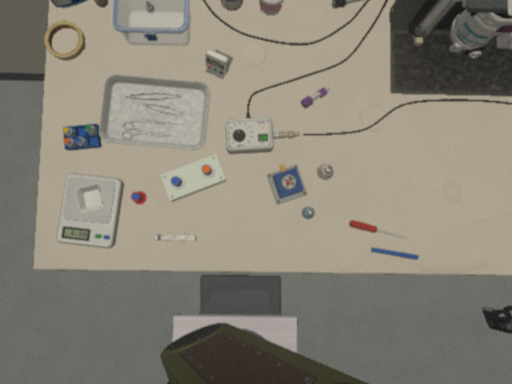

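View pics/side0.png

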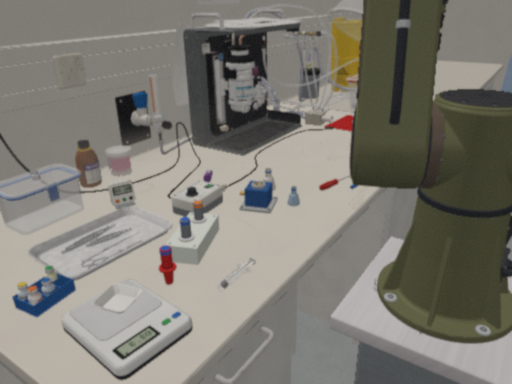

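The top view shows three adaptor-like things. (176,181) is in the white rest with a blue disc, (207,170) is in the rest with an orange disc, and (138,197) is a red body with a blue top standing loose on the bench. The one meant is (176,181): it has a grey grip with a blue band and sits in the rest. The port is at (287,183), the cones at (325,171) and (308,212), and the syringe at (176,238). Next I'll measure these and confirm in one crop.

```bash
cat > h.py <<'E'
from station import robot, claw, sensors, eyes
import cv2, numpy as np
def K(d):
    f=d["color"].shape[0]/2/np.tan(np.radians(d["vfov"]/2)); return f
def ray(d,uv):
    R=np.array(d["R"]);t=np.array(d["t"]);f=K(d)
    v=R.T@np.array([(uv[0]-d["cx"])/f,(uv[1]-d["cy"])/f,1.]); return -R.T@t, v/np.linalg.norm(v)
def plane(d,uv,z):
    c,v=ray(d,uv); return c+v*(z-c[2])/v[2]
def cross(rays):
    A=sum(np.eye(3)-np.outer(v,v) for c,v in rays); b=sum((np.eye(3)-np.outer(v,v))@c for c,v in rays)
    return np.linalg.solve(A,b)
def proj(d,X):
    p=np.array(d["R"])@X+np.array(d["t"]); return K(d)*p[:2]/p[2]+[d["cx"],d["cy"]]
def blobs(d,lo,hi,box=None,amin=8):
    """HSV colour blobs (centroid, area, bbox) in box x0,y0,x1,y1"""
    h=cv2.cvtColor(d["color"],cv2.COLOR_RGB2HSV); m=cv2.inRange(h,lo,hi)
    if box: k=np.zeros_like(m); k[box[1]:box[3],box[0]:box[2]]=1; m*=k
    n,_,st,ce=cv2.connectedComponentsWithStats(m)
    return [(ce[i].round(1),int(st[i,4]),st[i,:4].tolist()) for i in range(1,n) if st[i,4]>=amin]
E
python3 - <<'E'
from h import *
t=eyes.get_image("top"); s=eyes.get_image("side")
B=((100,110,40),(130,255,255)); O=((3,130,100),(18,255,255))
print("top blue",blobs(t,*B,(120,140,340,230))); print("top or",blobs(t,*O,(160,140,240,210)))
print("side blue",blobs(s,*B,(150,160,310,290))); print("side or",blobs(s,*O,(180,180,250,260)))
a=cv2.resize(t["color"][140:250,120:340],None,fx=3.5,fy=3.5,interpolation=cv2.INTER_CUBIC)
b=cv2.resize(s["color"][160:290,150:310],None,fx=2,fy=2,interpolation=cv2.INTER_CUBIC)
c=np.zeros((385+200,770,3),np.uint8); c[:385]=a
bb=cv2.resize(s["color"][170:300,150:310],(246,200),interpolation=cv2.INTER_CUBIC)
c[385:,:246]=bb
cv2.imwrite("pics/crop1.png",c[:,:,::-1])
for n,uv,z in (("blue",(176,181),.086),("orange",(207,170),.086),("port",(289,182),.066),("syr",(176,238),.01),("conL",(325,171),.05),("conM",(308,212),.04)): print(n,plane(t,uv,z).round(4))
E
```

```text
top blue [(array([288. , 183.1]), 201, [275, 169, 27, 27]), (array([174.6, 180.3]), 29, [172, 178, 6, 6]), (array([135., 196.]), 21, [133, 194, 5, 5])]
top or [(array([205.8, 168.8]), 38, [203, 166, 7, 7])]
side blue [(array([258.2, 195.6]), 477, [246, 182, 26, 25]), (array([184.4, 218.7]), 22, [181, 217, 7, 4]), (array([184.8, 223.4]), 21, [181, 222, 8, 4]), (array([164.8, 247.6]), 25, [161, 246, 8, 4]), (array([165.1, 253.1]), 19, [161, 252, 9, 3])]
side or [(array([197.4, 201.9]), 17, [195, 201, 6, 3]), (array([197.7, 206.1]), 18, [194, 205, 8, 3])]
blue [0.4863 0.1479 0.086 ]
orange [0.5143 0.0739 0.086 ]
port [ 0.4906 -0.1273  0.066 ]
syr [0.3481 0.1566 0.01  ]
conL [ 0.5219 -0.2197  0.05  ]
conM [ 0.4183 -0.1784  0.04  ]
```

View pics/crop1.png

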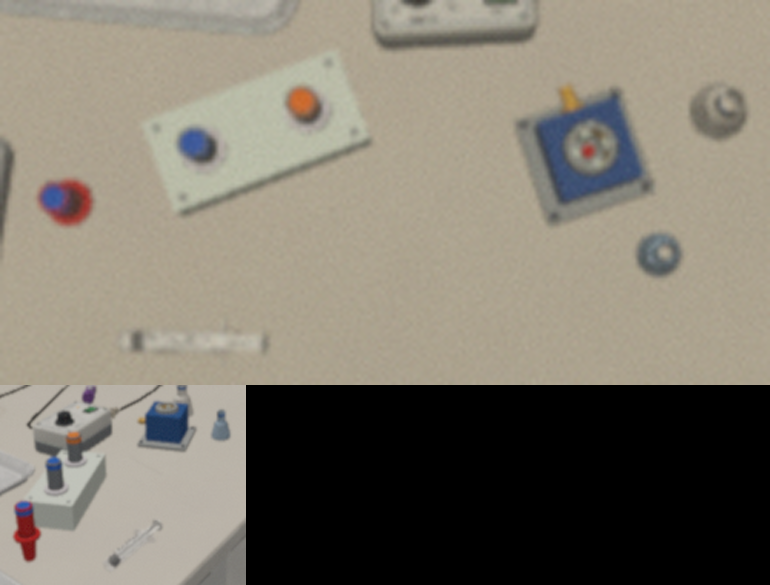

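The crop confirms it. The blue-disc grey adaptor (full frame 174.6,180.3) is in the rest at the end away from orange, and the red one stands outside the rest. Next I'll look from near with the wrist camera above the port and above the adaptor.

```bash
cat >> h.py <<'E'
def down(ang):
    a=np.radians(ang); y=np.array([np.cos(a),np.sin(a),0]); z=np.array([0,0,-1.]); return np.column_stack([np.cross(y,z),y,z])
E
python3 - <<'E'
from h import *
t=eyes.get_image("top"); s=eyes.get_image("side")
b=cross([ray(t,(174.6,180.3)),ray(s,(184.4,218.0))]); o=cross([ray(t,(205.8,168.8)),ray(s,(197.4,201.5))])
b2=plane(t,(174.6,180.3),.086); o2=plane(t,(205.8,168.8),.086)
print(b.round(4),o.round(4),b2.round(4),o2.round(4),np.linalg.norm(b2-o2))
d=o2-b2; ang=np.degrees(np.arctan2(d[1],d[0]))
print("rest y ang",ang)
p=plane(t,(288.5,182.5),.064); print("port",p)
for a in (ang+90,ang-90,ang,ang+180):
    for q in ((b2[0],b2[1],.2),(p[0],p[1],.22)): 
        j=robot.solve_ik(np.array(q),down(a)); print(round(a,1),None if j is None else np.round(j,1))
E
```

```text
[0.4876 0.1509 0.0878] [0.5171 0.0768 0.0874] [0.4879 0.1513 0.086 ] [0.5172 0.0768 0.086 ] 0.08000356756930938
rest y ang -68.54186638946838
port [ 0.4895934  -0.12628681  0.064     ]
21.5 [ 17.2   8.6 -15.9  65.5   0.   85.8]
21.5 [-14.5   7.6 -14.5  67.9   0.   54.1]
-158.5 [ 17.2   8.6 -15.9  65.5   0.  -94.2]
-158.5 [ -14.5    7.6  -14.5   67.9    0.  -125.9]
-68.5 [ 17.2   8.6 -15.9  65.5   0.  175.8]
-68.5 [-14.5   7.6 -14.5  67.9   0.  144.1]
111.5 [ 17.2   8.6 -15.9  65.5   0.   -4.2]
111.5 [-14.5   7.6 -14.5  67.9   0.  -35.9]
```

Run:
```python
from h import *
R=down(21.5)
im=[]
for n,q in (("port",(.4896,-.1263,.26)),("blue",(.4879,.1513,.24))):
    robot.move_ptp(np.array(q),R); robot.pause(.2); d=eyes.get_image("wrist"); im.append(d["color"])
    np.save(n,d,allow_pickle=True); s=sensors.observe()
    print(n,s["position"].round(4),s["time_s"],(-np.array(d["R"]).T@d["t"]).round(3))
    print([proj(d,np.array([q[0],q[1],z])).round(1) for z in (.064,.086)])
    cv2.imwrite(f"pics/w_{n}.png",d["color"][:,:,::-1])
cv2.imwrite("pics/w2.png",cv2.resize(np.vstack(im),(400,600))[:,:,::-1] if 0 else cv2.resize(np.hstack(im),(800,300))[:,:,::-1])
```

```text
port [ 0.4895 -0.1269  0.2599] 2.375 [ 0.466 -0.065  0.424]
[array([256. , 166.5]), array([256. , 169.6])]
blue [0.4882 0.1503 0.2401] 3.7 [0.464 0.212 0.404]
[array([255.7, 168.8]), array([255.7, 172.3])]
```

View pics/w2.png

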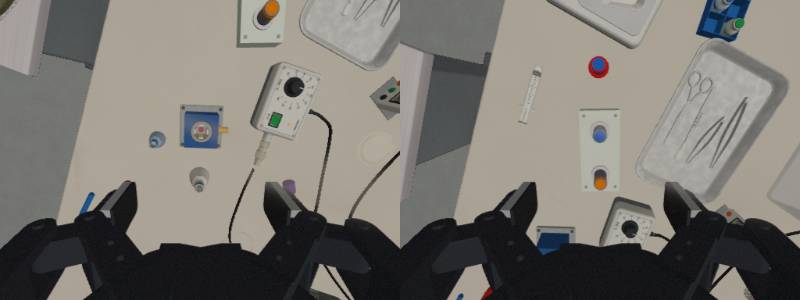

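The wrist views show the port's bushing at about (257,167) full-res in the first picture, where it was predicted. In the second the blue disc is at about (256,170), with orange below it and the red look-alike above. Now I'll refine both axes.

Run:
```python
from h import *
B=((100,110,40),(130,255,255))
d=np.load("blue.npy",allow_pickle=True).item()
for c,a,bb in blobs(d,*B,(225,140,290,200)): print("blue",c,a,bb,plane(d,c,.086).round(4))
d=np.load("port.npy",allow_pickle=True).item(); t=eyes.get_image("top")
for nm,dd,box in (("wrist",d,(225,130,290,195)),("top",t,(270,165,310,200))):
    h=cv2.cvtColor(dd["color"],cv2.COLOR_RGB2HSV); m=cv2.inRange(h,*B); k=np.zeros_like(m); k[box[1]:box[3],box[0]:box[2]]=255; m&=k
    cs,hi=cv2.findContours(m,cv2.RETR_CCOMP,cv2.CHAIN_APPROX_NONE)
    for c,hh in zip(cs,hi[0]):
        if cv2.contourArea(c)<60: continue
        if hh[3]>=0:
            (x,y),ax,_=cv2.fitEllipse(c); f=K(dd); 
            for z in (.061,.071): print(nm,"hole",(x,y),ax,plane(dd,(x,y),z).round(4), "diam mm", np.mean(ax)/f*(np.linalg.norm(ray(dd,(x,y))[0]-plane(dd,(x,y),z)))*1000)
        else: print(nm,"block",cv2.minAreaRect(c))
x=cv2.resize(d["color"][125:205,215:315],None,fx=6,fy=6,interpolation=cv2.INTER_CUBIC); cv2.imwrite("pics/crop2.png",x[:,:,::-1])
```

```text
blue [254.9 174.4] 138 [249, 168, 13, 14] [0.488  0.1485 0.086 ]
wrist block ((256.48248291015625, 176.3855743408203), (42.138309478759766, 24.883398056030273), 2.602562189102173)
wrist block ((257.9881896972656, 150.8072509765625), (42.31486892700195, 14.98891830444336), 2.2025980949401855)
top block ((288.1000061035156, 182.30001831054688), (21.50348472595215, 21.50348472595215), 71.56505584716797)
```

View pics/crop2.png

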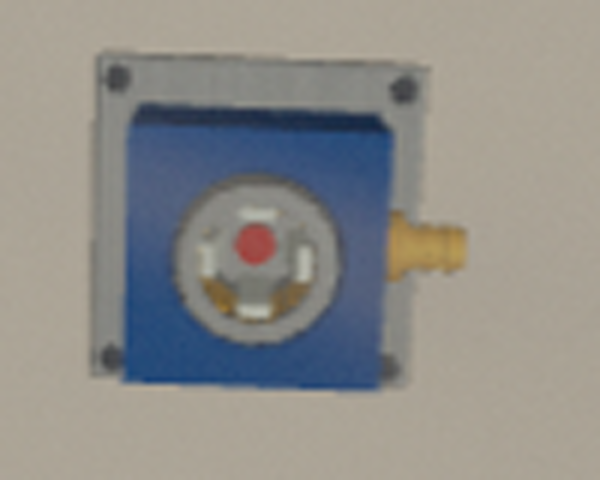

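The bushing is a clean circle, centred near crop (258,260) with radius about 83, which is full-res (257.6,167.9). The red poppet is visible below it. I'll compute the port axis and grasp.

Run:
```python
from h import *
d=np.load("port.npy",allow_pickle=True).item(); t=eyes.get_image("top")
uv=(257.6,167.9); f=K(d); print("f",f,"rim depth est z", -(np.array(d["R"]).T@d["t"])[2]-38*f/27.7/1000)
for z in (.061,.066,.071): print(z,"wrist",plane(d,uv,z).round(4),"top",plane(t,(288.4,181.8),z).round(4))
R=down(21.5)
claw.move_gripper(.06,40)
robot.move_ptp(np.array([.488,.150,.16]),R)
robot.pause(.2); s=sensors.observe(); print(s["position"],s["wrist_force"])
c=robot.move_straight(np.array([.488,.150,.063]),rate=.08,until_force=4); print("contact",c)
claw.move_gripper(.0,40); robot.pause(.2)
s=sensors.observe(); print(s["position"].round(4),s["wrist_force"].round(2),s["finger_gap"],s["gripper_force"],s["time_s"])
d=eyes.get_image("wrist"); cv2.imwrite("pics/grasp.png",d["color"][:,:,::-1])
```

```text
f 271.7687327784223 rim depth est z 0.05101583558248507
0.061 wrist [ 0.4925 -0.1279  0.061 ] top [ 0.4917 -0.1263  0.061 ]
0.066 wrist [ 0.4921 -0.127   0.066 ] top [ 0.4911 -0.1258  0.066 ]
0.071 wrist [ 0.4917 -0.1261  0.071 ] top [ 0.4905 -0.1254  0.071 ]
[0.48974417 0.15055857 0.16228603] [1.53912956 0.25058889 0.68250863]
contact False
[0.4881 0.15   0.0634] [-1.55 -0.42  4.56] 0.017394089485400072 39.17133450508118 6.85
```

View pics/grasp.png

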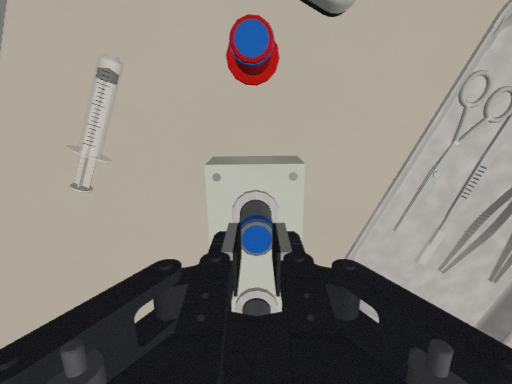

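The adaptor is held between the pads, with its disc at (257,239). Syringe, red look-alike and orange are undisturbed. I'll measure the head and lift straight up.

Run:
```python
from h import *
B=((100,140,60),(130,255,255))
def head():
    robot.pause(.15); d=eyes.get_image("wrist"); s=sensors.observe(); p=s["position"]; zt=p[2]+.023
    print("tcp",p.round(4),"F",s["wrist_force"].round(2),"gap",round(s["finger_gap"],4),s["time_s"])
    for c,a,bb in blobs(d,*B,(200,180,320,290),40):
        X=plane(d,c,zt); print(c,a,bb,X.round(4),"tool",(s["orientation"].T@(X-p)).round(4))
    return d
head()
robot.move_straight(np.array([.488,.150,.18]),rate=.1)
d=head(); s=eyes.get_image("side")
a=np.hstack([d["color"][130:330,156:356],cv2.resize(s["color"][110:260,130:280],(200,200))])
cv2.imwrite("pics/lift.png",cv2.resize(a,(800,400),interpolation=cv2.INTER_CUBIC)[:,:,::-1])
```

```text
tcp [0.4881 0.15   0.0634] F [-1.33 -0.93  5.67] gap 0.0172 7.1
[255.9 219.7] 148 [241, 215, 32, 12] [0.4844 0.1601 0.0864] tool [ 0.0107  0.0003 -0.023 ]
[256.4 239. ] 644 [242, 226, 30, 27] [0.489  0.1494 0.0864] tool [-0.0009  0.0006 -0.023 ]
tcp [0.4877 0.1499 0.1795] F [-0.41  0.16 -0.11] gap 0.0002 8.6167
[258.2 187.3] 215 [250, 180, 17, 16] [0.4783 0.1778 0.2025] tool [ 0.0294  0.0014 -0.023 ]
```

View pics/lift.png

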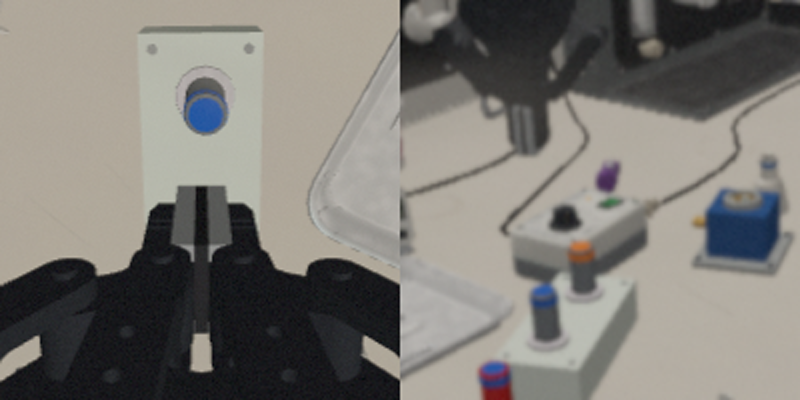

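The grip slipped: the fingers are shut and the adaptor is still upright in the rest. I'll find out where the adaptor stood relative to the pads.

Run:
```python
from h import *
d=eyes.get_image("wrist"); s=sensors.observe(); p,Rt=s["position"],s["orientation"]
for x in (-.011,0,.011):
    print(x,[proj(d,p+Rt@np.array([x,0,z])).round(1).tolist() for z in (.011,0,-.008,-.023)])
B=((100,110,40),(130,255,255))
for c,a,bb in blobs(d,*B,(225,140,290,210)): print(c,a,bb,plane(d,c,.086).round(4))
t=eyes.get_image("top")
for c,a,bb in blobs(t,*B,(160,165,195,195)): print("top",c,a,bb,plane(t,c,.086).round(4))
print(Rt.round(3).tolist())
g=d["color"][200:310,200:312]; cv2.imwrite("pics/tips.png",cv2.resize(np.hstack([g,cv2.imread("pics/grasp.png")[200:310,200:312,::-1]]),None,fx=3.5,fy=3.5,interpolation=cv2.INTER_CUBIC)[:,:,::-1])
```

```text
-0.011 [[255.6, 230.9], [255.6, 237.8], [255.6, 243.3], [255.5, 255.1]]
0 [[255.6, 216.1], [255.6, 222.2], [255.6, 227.1], [255.5, 237.6]]
0.011 [[255.6, 200.8], [255.6, 206.0], [255.6, 210.2], [255.5, 219.3]]
[252.8 176.9] 14 [249, 175, 10, 6] [0.4818 0.1573 0.086 ]
[258. 187.] 228 [250, 179, 17, 17] [0.4902 0.1498 0.086 ]
top [174.3 179.5] 34 [171, 177, 7, 6] [0.4899 0.1521 0.086 ]
[[-0.367, 0.93, -0.0], [0.93, 0.367, -0.0], [0.0, -0.001, -1.0]]
```

View pics/tips.png

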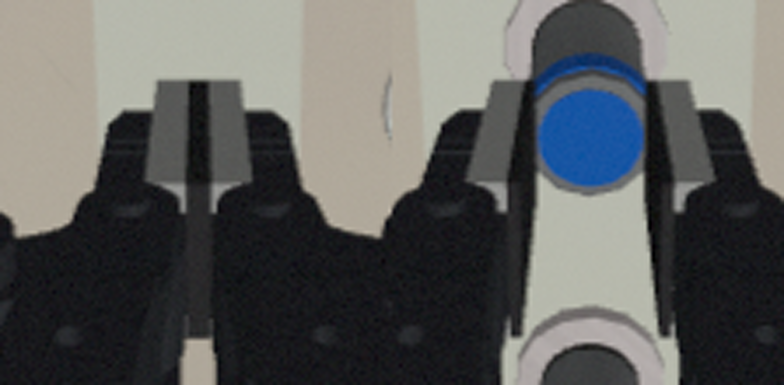

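Run:
```python
from h import *
s=sensors.observe(); p=s["position"]; d=eyes.get_image("side")
for z in (-.011,0,.011,.03): print(z,proj(d,p+[0,0,z]).round(1))
g=cv2.cvtColor(d["color"],cv2.COLOR_RGB2GRAY)
for u in (172,175,178,181,184): print(u,g[150:185,u].tolist())
print(s["qpos"],p)
```

```text
-0.011 [180.9 181.8]
0 [180.4 176.7]
0.011 [179.8 171.5]
0.03 [178.9 162.4]
172 [93, 98, 98, 95, 92, 88, 84, 83, 80, 79, 77, 74, 73, 84, 111, 132, 115, 99, 132, 164, 172, 172, 173, 174, 173, 175, 175, 175, 173, 173, 175, 174, 174, 171, 174]
175 [76, 78, 77, 79, 77, 78, 76, 77, 76, 77, 79, 83, 82, 83, 84, 90, 94, 108, 141, 166, 173, 173, 174, 173, 173, 175, 173, 174, 173, 173, 173, 175, 174, 174, 173]
178 [85, 95, 98, 99, 97, 100, 102, 101, 103, 104, 103, 101, 103, 103, 100, 97, 97, 106, 134, 165, 172, 173, 173, 173, 174, 174, 174, 174, 173, 174, 174, 173, 167, 150, 111]
181 [54, 56, 54, 57, 59, 54, 57, 54, 57, 57, 57, 57, 57, 58, 62, 75, 96, 122, 150, 167, 172, 174, 174, 174, 173, 171, 174, 175, 174, 168, 150, 113, 90, 121, 156]
184 [74, 71, 69, 65, 63, 57, 57, 58, 56, 55, 51, 54, 64, 94, 131, 156, 165, 170, 174, 173, 172, 173, 175, 174, 174, 173, 169, 152, 118, 93, 122, 156, 170, 175, 174]
[ 1.70871335e+01  9.23777867e+00 -1.78938379e+01  6.28867835e+01
 -1.56567829e-03  8.55863219e+01] [0.48789849 0.14996718 0.17979846]
```

The side view puts the shut fingertips at row 168, where 182 was expected. The wrist view agrees: the tips are about 25–30 mm short of where the description puts them, so the grip only caught the top edge of the head. I'll calibrate by a gentle touch on free bench at (0.43, 0.0).

Run:
```python
from h import *
R=down(21.5)
robot.move_ptp(np.array([.43,.0,.08]),R)
robot.pause(.1); print(sensors.observe()["position"].round(4))
try:
    c=robot.move_straight(np.array([.43,.0,-.032]),rate=.04,until_force=3)
    s=sensors.observe(); print(c,s["position"].round(4),s["wrist_force"].round(2))
except robot.PlanningError as e: print(e)
print(robot.tips_ahead)
robot.move_straight(np.array([.43,0,.10]),rate=.15); print(sensors.observe()["time_s"])
```

```text
[0.4322 0.0009 0.0813]
True [ 0.43    0.     -0.0212] [-0.7   0.4   5.07]
0.011
12.8667
```

Run:
```python
from h import *
R=down(21.5); claw.move_gripper(.06,45)
robot.move_ptp(np.array([.490,.1505,.11]),R); robot.pause(.2)
c=robot.move_straight(np.array([.490,.1505,.029]),rate=.06,until_force=4)
claw.move_gripper(0.,45); robot.pause(.2)
s=sensors.observe(); print(c,s["position"].round(4),s["wrist_force"].round(2),s["finger_gap"],s["gripper_force"])
robot.move_straight(np.array([.490,.1505,.06]),rate=.06); robot.pause(.2)
s=sensors.observe(); print(s["position"].round(4),s["wrist_force"].round(2),s["finger_gap"],s["time_s"])
if s["finger_gap"]>.012:
    robot.move_straight(np.array([.490,.1505,.15]),rate=.1); robot.pause(.2)
    s=sensors.observe(); print(s["position"].round(4),s["wrist_force"].round(2),s["finger_gap"],s["time_s"])
d=eyes.get_image("wrist"); e=eyes.get_image("side"); np.save("lw",d,allow_pickle=True); np.save("ls",e,allow_pickle=True)
a=np.hstack([d["color"][150:350,156:356],cv2.resize(e["color"][110:230,120:240],(200,200))])
cv2.imwrite("pics/lift2.png",cv2.resize(a,(800,400),interpolation=cv2.INTER_CUBIC)[:,:,::-1])
```

```text
False [0.4899 0.1504 0.0293] [-1.96 -1.48  6.29] 0.02093923585043444 43.88660967350006
[0.4896 0.1504 0.0596] [ 0.79  0.07 -0.67] 0.02074159597957232 17.3583
[0.4895 0.1504 0.1494] [ 0.38 -0.21 -0.93] 0.020686973402019564 18.6083
```

View pics/lift2.png

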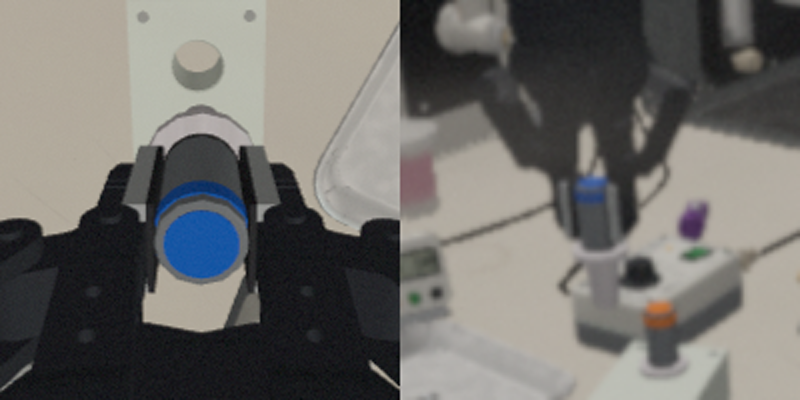

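It is held: the adaptor is centred and upright in the fingers, and its rest hole is empty at crop (198,65). Next I'll measure the in-hand offset, then move over the port and check.

```bash
cat >> h.py <<'E'
HEAD=.0567   # head above TCP, tool down, in hand
def inhand(d,p):
    m=blobs(d,(100,140,60),(130,255,255),(200,200,320,330),200)
    return [(c,a,plane(d,c,p[2]+HEAD)[:2]-p[:2]) for c,a,bb in m]
E
python3 - <<'E'
from h import *
d=np.load("lw.npy",allow_pickle=True).item(); s=sensors.observe(); p=s["position"]
ih=inhand(d,p); print([(c,a,o.round(4)) for c,a,o in ih])
R=down(21.5); P=np.array([.4915,-.1264])
robot.move_ptp(np.array([*P,.16]),R); robot.move_straight(np.array([*P,.115]),rate=.1); robot.pause(.2)
s=sensors.observe(); p=s["position"]; print(p.round(4),s["time_s"],s["wrist_force"].round(2))
d=eyes.get_image("wrist"); e=eyes.get_image("side"); t=eyes.get_image("top")
print([(c,a,o.round(4)) for c,a,o in inhand(d,p)])
for zz in (-.0233,): print("tip side",proj(e,p+[0,0,zz]).round(1),"axis at .066 side",proj(e,np.array([*P,.066])).round(1))
cv2.imwrite("pics/over.png",cv2.resize(np.hstack([cv2.resize(e["color"][130:220,215:305],(400,400),interpolation=cv2.INTER_CUBIC),cv2.resize(d["color"][130:330,156:356],(400,400))]),(800,400))[:,:,::-1])
E
```

```text
[(array([255.9, 247.9]), 333, array([-0.0039,  0.0104])), (array([256.3, 271.7]), 1007, array([ 0.0005, -0.0004]))]
[ 0.4922 -0.1265  0.1158] 20.5833 [ 0.21 -0.27 -0.72]
[(array([225.8, 212.2]), 317, array([-0.0216,  0.021 ])), (array([282.3, 209.1]), 205, array([-0.0001,  0.031 ])), (array([255.8, 247.9]), 333, array([-0.0038,  0.0103])), (array([256.3, 271.7]), 1006, array([ 0.0007, -0.0005]))]
tip side [257.8 172.4] axis at .066 side [258.2 182. ]
```

View pics/over.png

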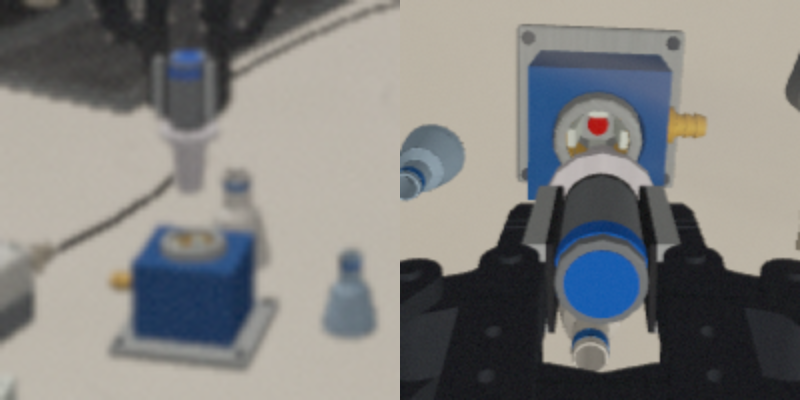

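Aligned: in the side view the tip at crop (189,190) is over the bushing at (193,243), and in the wrist view both sit in the same column (~599). The rim looks to be near z ≈ 0.062. I'll lower it lightly.

Run:
```python
from h import *
P=[.4915,-.1266]
robot.move_straight(np.array([*P,.088]),rate=.06); robot.pause(.3)
f=[sensors.observe()["wrist_force"]]; 
for i in range(4): robot.pause(.05); f.append(sensors.observe()["wrist_force"])
print(np.round(f,2).tolist())
c=robot.move_straight(np.array([*P,.052]),rate=.014,until_force=2.2)
s=sensors.observe(); print(c,s["position"].round(4),s["wrist_force"].round(2),s["torque"].round(3),s["time_s"])
robot.pause(.2); s=sensors.observe(); print(s["position"].round(4),s["wrist_force"].round(2),s["finger_gap"])
```

```text
[[-0.25, 0.21, -0.08], [0.56, -0.29, -0.68], [0.23, 0.27, -1.29], [0.54, -0.41, -0.86], [-0.42, -0.02, -0.33]]
True [ 0.4916 -0.1272  0.067 ] [ 1.53 -0.74 -1.1 ] [-0.318 -0.266  0.006] 23.3167
[ 0.4915 -0.1271  0.067 ] [ 0.75 -1.48 -0.63] 0.02071596516509749
```

Run:
```python
from h import *
def st(n=4):
    f=[]
    for i in range(n): robot.pause(.04); s=sensors.observe(); f.append(np.r_[s["wrist_force"],s["torque"]])
    print(s["position"].round(4),np.mean(f,0).round(2),round(s["time_s"],2))
P=np.array([.4920,-.1278])
robot.move_straight(np.array([*P,.067]),rate=.02); st()
for i in range(3):
    z=sensors.observe()["position"][2]
    c=robot.move_straight(np.array([*P,.055]),rate=.012,until_force=2.2); print(c); st()
    if not c or sensors.observe()["wrist_force"][2]>1.2: break
```

```text
[ 0.4918 -0.1277  0.0669] [ 0.28 -0.07 -0.74 -0.14 -0.08  0.01] 23.93
True
[ 0.4914 -0.1282  0.0602] [ 1.04 -0.75 -0.63 -0.23 -0.26 -0.02] 24.71
True
[ 0.4914 -0.1283  0.0595] [ 0.51  0.12  1.81 -0.02 -0.2  -0.  ] 25.1
```

A vertical load of about 2.5 N has built up with the collar at z ≈ 0.070, which fits "standing". Releasing.

Run:
```python
from h import *
claw.move_gripper(.05); robot.pause(.1); s=sensors.observe(); p=s["position"]; print(p.round(4),s["wrist_force"].round(2),s["finger_gap"])
robot.move_straight(np.array([p[0],p[1],.125]),rate=.1); robot.pause(.4)
d=eyes.get_image("wrist"); e=eyes.get_image("side"); t=eyes.get_image("top"); print(sensors.observe()["time_s"])
B=((100,140,60),(130,255,255))
for dd,bx in ((d,(200,150,320,260)),(t,(270,165,310,200)),(e,(240,150,290,185))):
    for c,a,bb in blobs(dd,*B,bx,15): print(c,a,bb,plane(dd,c,.116).round(4))
cv2.imwrite("pics/stand.png",np.hstack([cv2.resize(e["color"][130:220,215:305],(400,400),interpolation=cv2.INTER_CUBIC),cv2.resize(d["color"][100:300,156:356],(400,400))])[:,:,::-1])
```

```text
[ 0.491  -0.1283  0.0592] [-0.12  0.81  0.68] 0.05042046161617332
26.95
[234.  195.5] 990 [224, 164, 47, 61] [ 0.4719 -0.1192  0.116 ]
[281.6 209.5] 456 [272, 186, 18, 41] [ 0.5051 -0.1167  0.116 ]
[256.8 219.6] 455 [245, 208, 25, 24] [ 0.4922 -0.1296  0.116 ]
```

View pics/stand.png

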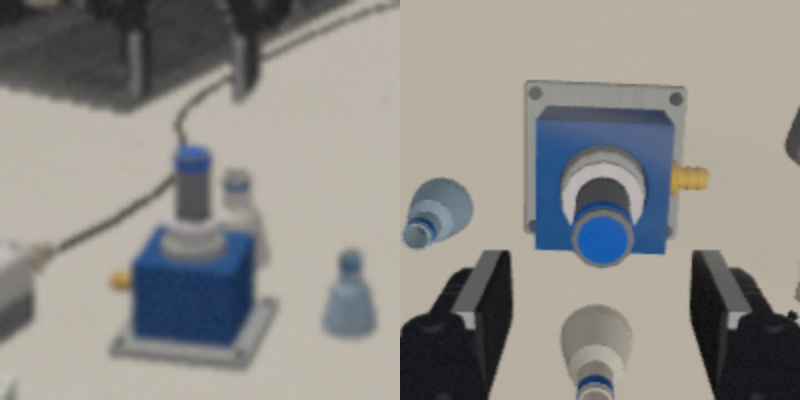

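It stands by itself: upright in the side view with its collar above the rim at crop (195,238), centred in the wrist view, fingers clear. Now I'll shut the fingers and press gently in small force steps.

Run:
```python
from h import *
def st(n=4):
    f=[]
    for i in range(n): robot.pause(.03); s=sensors.observe(); f.append(s["wrist_force"])
    return s["position"],np.mean(f,0),s["time_s"]
P=[.4917,-.1285]
robot.move_straight(np.array([*P,.135]),rate=.1); claw.move_gripper(0.,30); robot.pause(.2)
p,f0,t=st(); print(p.round(4),f0.round(2),t)
robot.move_straight(np.array([*P,.103]),rate=.08); robot.pause(.1)
c=robot.move_straight(np.array([*P,.080]),rate=.015,until_force=3)
p,f,t=st(); print("touch",c,p.round(4),(f-f0).round(2),round(t,2)); z0=p[2]
for i in range(12):
    zp,fp=p[2],f[2]
    c=robot.move_straight(np.array([*P,p[2]-.004]),rate=.01,until_force=3.5)
    p,f,t=st(); print(c,p.round(4),(f-f0).round(2),round(t,2),"travel",round((z0-p[2])*1000,2))
    if f[2]-f0[2]>17 or t>48: break
```

```text
[ 0.4917 -0.1285  0.135 ] [ 0.25 -0.01  0.49] 28.0667
touch True [ 0.4915 -0.1284  0.0928] [ 0.33 -0.16  1.16] 29.66
True [ 0.4918 -0.1284  0.0918] [-0.39  0.24  1.78] 30.05 travel 0.99
True [ 0.4919 -0.1284  0.0907] [-0.53 -0.42  1.85] 30.45 travel 2.08
True [ 0.4921 -0.1284  0.0904] [-0.5   0.43  3.28] 30.8 travel 2.38
True [ 0.4922 -0.1284  0.0893] [-0.8   0.44  2.21] 31.2 travel 3.47
True [ 0.4923 -0.1285  0.0892] [-0.4   0.03  3.81] 31.54 travel 3.58
True [ 0.4923 -0.1285  0.0887] [-0.46  0.34  3.3 ] 31.91 travel 4.09
True [ 0.4924 -0.1285  0.0886] [-0.73 -0.31  3.72] 32.25 travel 4.22
True [ 0.4924 -0.1285  0.0884] [-0.46  0.09  3.63] 32.59 travel 4.39
True [ 0.4925 -0.1285  0.0883] [-1.51  0.19  4.13] 32.93 travel 4.51
True [ 0.4925 -0.1285  0.0881] [-0.65  0.38  4.2 ] 33.27 travel 4.66
True [ 0.4925 -0.1285  0.088 ] [-1.01 -0.27  3.8 ] 33.62 travel 4.76
True [ 0.4926 -0.1285  0.0879] [-0.92  0.32  3.75] 33.96 travel 4.88
```

Run:
```python
from h import *
def st(n=4):
    f=[]
    for i in range(n): robot.pause(.03); s=sensors.observe(); f.append(s["wrist_force"])
    return s["position"],np.mean(f,0),s["time_s"]
P=[.4917,-.1285]
robot.move_straight(np.array([*P,.094]),rate=.05); robot.pause(.1); p,f0,t=st(); print(p.round(4),f0.round(2),t)
for F in (9,13,17):
    c=robot.move_straight(np.array([*P,.076]),rate=.02,until_force=F)
    s=sensors.observe(); a=s["wrist_force"]-f0; p,f,t=st(); print(F,c,a.round(1),p.round(4),(f-f0).round(2),round(t,2))
    robot.move_straight(np.array([*P,.094]),rate=.06); robot.pause(.1)
```

```text
[ 0.4915 -0.1285  0.0938] [-0.07 -0.15 -0.1 ] 34.4667
9 True [-0.5  0.4  4.1] [ 0.4917 -0.1285  0.087 ] [-0.86  0.5   4.41] 35.1
13 True [-1.2  1.1  5.7] [ 0.4918 -0.1285  0.0869] [-0.88  0.19  5.86] 36.12
17 True [-2.5  1.2  6.4] [ 0.4919 -0.1285  0.0868] [-1.12  0.62  6.18] 37.14
```

Run:
```python
from h import *
def st(n=4):
    f=[]
    for i in range(n): robot.pause(.03); s=sensors.observe(); f.append(s["wrist_force"])
    return s["position"],np.mean(f,0),s["time_s"]
P=[.4917,-.1285]
p,f0,t=st(); print(p.round(4),f0.round(2),t)
robot.move_straight(np.array([*P,.0885]),rate=.05); robot.pause(.1)
c=robot.move_straight(np.array([*P,.082]),rate=.006,until_force=21)
s=sensors.observe(); print(c,s["position"].round(4),(s["wrist_force"]-f0).round(2)); p,f,t=st(); print(p.round(4),(f-f0).round(2),round(t,2))
robot.move_straight(np.array([*P,.094]),rate=.06); robot.pause(.1)
robot.move_straight(np.array([*P,.16]),rate=.12); robot.pause(.3)
e=eyes.get_image("side"); d=eyes.get_image("wrist"); np.save("fs",e,allow_pickle=True); np.save("fw",d,allow_pickle=True)
print(sensors.observe()["time_s"])
# head height: blue disc/band rows in side view vs. projected head centre at candidate heights
B=((100,110,40),(130,255,255))
print([b for b in blobs(e,*B,(240,140,275,190),5)],[ (z,proj(e,np.array([.4915,-.1285,z])).round(1).tolist()) for z in (.106,.108,.110,.116)])
# bushing/collar brightness profile on the axis
for nm in ("fs",):
    g=cv2.cvtColor(e["color"],cv2.COLOR_RGB2GRAY); print(g[165:195,258].tolist()); print([(z,proj(e,np.array([.4915,-.1285,z])).round(1)[1]) for z in (.056,.061,.066,.07)])
```

```text
[ 0.4915 -0.1284  0.0937] [-0.36 -0.14 -0.31] 37.65
True [ 0.4922 -0.1286  0.087 ] [-0.64  0.87  6.67]
[ 0.4922 -0.1286  0.087 ] [-1.9   0.76  6.68] 38.8
40.2833
[(array([257.7, 168.8]), 23, [255, 166, 6, 6]), (array([260.4, 186.8]), 82, [246, 183, 26, 7])] [(0.106, [258.4, 167.3]), (0.108, [258.4, 166.5]), (0.11, [258.4, 165.8]), (0.116, [258.3, 163.6])]
[141, 107, 92, 91, 80, 67, 72, 77, 79, 78, 79, 80, 80, 77, 78, 78, 79, 96, 133, 149, 139, 128, 111, 101, 86, 73, 56, 52, 53, 53]
[(0.056, np.float64(185.3)), (0.061, np.float64(183.5)), (0.066, np.float64(181.7)), (0.07, np.float64(180.3))]
```

Run:
```python
from h import *
P=[.4917,-.1285]
robot.move_straight(np.array([*P,.093]),rate=.12); robot.pause(.2)
for F in (2.5,12,23):
    c=robot.move_straight(np.array([*P,.082]),rate=.008,until_force=F); s=sensors.observe(); print(F,c,s["position"].round(4),s["wrist_force"].round(1),round(s["time_s"],2))
    if F>10: robot.move_straight(np.array([*P,.0895]),rate=.03); robot.pause(.1)
robot.move_straight(np.array([*P,.18]),rate=.15); robot.pause(.3)
e=eyes.get_image("side")["color"]; print(sensors.observe()["time_s"])
st=cv2.imread("pics/stand.png")[:,:400,::-1]; now=cv2.resize(e[130:220,215:305],(400,400),interpolation=cv2.INTER_CUBIC)
g=lambda i:cv2.cvtColor(np.ascontiguousarray(i),cv2.COLOR_RGB2GRAY)
r=cv2.matchTemplate(g(now)[130:270,165:230],g(st)[140:225,172:216],cv2.TM_CCOEFF_NORMED); _,v,_,l=cv2.minMaxLoc(r)
print("match",v,"shift rows px",(l[1]+130-140)/4.444,"cols",(l[0]+165-172)/4.444, "px/mm", .366)
```

```text
2.5 True [ 0.4917 -0.1285  0.0871] [-0.2  0.2  4.6] 42.0
12 True [ 0.4918 -0.1285  0.087 ] [-1.2 -0.1  6. ] 42.29
23 True [ 0.492  -0.1286  0.087 ] [-1.2 -0.3  7.1] 43.25
44.7083
match 0.9621057510375977 shift rows px 2.9252925292529253 cols 0.0 px/mm 0.366
```

The head rests at TCP z = 0.0871 and doesn't yield between 2.5 and 23 N, so the collar is on the hard stop. The side view independently shows it sank 8 mm with no sideways shift. Handing in.

```bash
python3 -c "
from station import robot
print(robot.finish_job())"
```

```text
the job is handed in; nothing more can be done
None
```

The blue-banded adaptor was stood in the port, let go and pressed down about 8 mm onto the bushing's hard stop with presses set to stop at up to 23 N, and the job was handed in at about 45 s with no verdict returned. My first grasp slipped because the shut fingertips touched the bench about 32 mm short of where `robot.tips_ahead` puts them, and I viewed 11 pictures, one over the limit of 10.

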